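# Clamp an electronics module in the bench fixture

## Task

Push the loose electronics module back until it sits square and flush against the fence of the hold-down fixture, then wind the clamp's round knob clockwise until the pad is felt to meet the module and then an eighth to a quarter of a turn more, so that it is held firmly but not crushed, and let go. Leave the screwdriver, wrench and cap beside the fixture where they lie.

Things in the scene. Friction and masses are not known exactly. Their poses are not given: they have to be found in the camera images.
- fixture: Hold-down fixture bolted to the bench: grey base plate 260 x 130 x 12 mm, a fence across its far end, a dark column (50 mm wide) behind it and an arm reaching forward over the module, 34 mm wide, x = -2 to +113 mm, 88 to 108 mm high. Origin on the bench under the base plate, 10 mm beyond its centre; x points from the open front end to the fence, z up. In front of x = -2 mm nothing stands above the module.
- fence_mid (a point): Middle of the steel fence's face, 45 mm above the bench, at x = +60 mm of the fixture. The face is upright, square to the fixture's x, 110 mm wide, 12 to 57 mm above the bench.
- module_center (a point): Centre (half-way up) of the loose module: aluminium frame, green boards, 140 (its x) x 96 (its y) x 40 mm, about 0.6 kg. Lies on a grey riser plate on the base (172 x 84 mm, top 17 to 21 mm above the bench, varies); slides with some 4 to 14 N. Starts 18 to 32 mm short of the fence and up to 0.1 rad askew. When its far end is flush with the fence, the centre is at x = -10 mm of the fixture.
- knob_center (a point): Centre of the clamp's black round knob, 40 mm diameter, 30 mm high, on a vertical 14 mm stem above the arm; its axis is at x = +20 mm, y = 0 of the fixture. Turning it clockwise seen from above drives knob, stem and pad down together by 16 mm a turn; anticlockwise raises them. Free turning takes about 0.18 N m either way, so the torque felt when standing still can lag by that much.
- boss_top (a point): Top of the fixed 38 mm boss the stem runs through, on the knob's axis, 112 mm above the bench. The springy black pad (32 mm diameter) at the stem's foot, under the arm, starts 3 to 15 mm above the module; its height on the stem differs each time and is not reported: feel or see it touch. Each rad past the touch adds 51 N on the module and 0.13 N m at the knob. Let go, the screw keeps up to some 70 N.
- screwdriver: Bystander: screwdriver, 170 mm, lying beside the fixture; leave it.
- wrench: Bystander: small wrench, 130 mm, lying beside the fixture; leave it.
- lenscap: Bystander: black round cap, 52 mm diameter, 9 mm high, beside the fixture; leave it.
Things that resemble listed ones, but are neither listed nor needed, are in the scene too. What is shaped like the part that bears module_center but turquoise is not meant.

How it is judged:
By the outcome, as a careful person would: the job done as asked, in the order asked, and still so for the second after the job is handed in, with the robot touching nothing.
It also fails if it takes over 72 s, if anything falls off the work surface, if the arm or the gripper's body presses on something with over 40 N, if the wrist force passes 120 N, or if a joint passes its speed limit or range.

## Robot

A 6-joint arm with a two-finger parallel gripper is mounted at the origin on the work surface. World frame = base frame: x ahead of the robot, y to its left, z up, the work surface at z = 0. Lengths are in m, angles in rad, forces in N, time in s.
With the tool pointing down it reaches from about 0.3 to 0.875 m from the base axis. Payload 4.2 kg.
Tool frame: the origin (TCP) lies at the very end of the fingers, on their centre line; the grasp point (between the pads) lies 19 mm behind it; z points along the fingers, y is the line along which they close (so a half turn about z gives the same grasp; the last joint's range is limited). The gripper opens to 85 mm and grips with 20 to 120 N. Pads are 22 mm wide; open, the fingers measure 114 mm over their backs; the gripper's body (76 mm by 85 mm) begins 54 mm behind the grasp point. The pads swing forward as they close: fully open they stand 13 mm farther back than shut.
Start: joints at [-1.224, 0.32, 1.565, -0, 1.257, -0.02], TCP at [0.206, -0.537, 0.197] pointing down, gripper open.
Joint ranges: [-3.11, 3.11], [-0.84, 2.01], [0.21, 2.61], [-1.34, 4.49], [0.05, 2.63], [-2.56, 2.56]. Speed limits (rad/s): [2.57, 2.57, 3.14, 3.14, 3.14, 3.14].

## Interface

Orientations are given as a 3x3 rotation matrix whose columns are the frame's x, y, z axes.
In Python, from plant import robot, viewer gives the robot as it stands.
- The arm moves only by the tool jog_arm, never from a script. Its argument "plan" is a list of rows, each a list of 3 entries, a list of its own where there are three numbers: the shift along the tool's x, y, z in m, then the turn, a rotation vector about the tool's x, y, z in degrees, then the gripper's target within -1 to 1 (fully open at 1, half-way at 0, shut at -1). In form: [[[dx, dy, dz], [ax, ay, az], grip], ...]. A call has 1 to 5 rows; each row shifts and turns the commanded pose from where the row before left it, along the tool's axes as they then stand; what a row does not reach is not made up. A row lasts 1/10 s, in which the tool goes at most 50 mm and 8.59 degrees, less where a joint would pass 70% of its speed; a pose out of reach is approached as far as the arm can. A call is refused whole if a number of a shift passes 0.05 or a number of a turn 8.59, either way. A call with a gripper value outside its range is refused whole. The fingers move at their own pace and stop on an object; the grip force is fixed at half the most. Time passes only in rows, so rows that do not move let the fingers close. It gives the time, the measured TCP pose, the force, the opening and the grip force at its end, in the units of the state.
- robot.get_obs(): the state, without advancing time (a new reading comes with each control period).
- viewer.grab_frame(name): name is "scene" or "top" or "wrist"; returns a dict with "color" (384x512x3 uint8, blue, green, red), "depth" (384x512 float32, m along the optical axis (not along the pixel's ray), 0 where there is no reading), "fx", "fy", "cx", "cy" (pixels), "eye" and "attitude" of the camera in the world. Camera axes: x right, y up, looking along -z (the intrinsics and any distortion apply to the point x, -y, -z); pixel columns grow to the right and rows downward; lengths in m; the calibration is good to about 2 mm. A picture is of the moment at which its call begins.
- robot.sign_off(): hands the job in; it is judged then, once.
The state is a dict: "clock": time; "joint_positions": joint angles; "joint_vel": joint speeds; "tau": joint torques, N m; "position": TCP position; "tcp_rot": TCP orientation; "wrist_force": force on the tool from outside, world axes, zero at the start; "moment": the same for the moment, N m; "gripper_width": finger opening in m; "finger_force": force on a finger pad.
Only numpy, scipy, OpenCV 4.12 (cv2) and the standard library are available. Lean on these libraries where they do the work, as an engineer would, in place of code of your own. Each camera call takes 0.05 s, during which the arm holds its last target. There are 200 camera calls.

## Working session

There is one attempt and no reset: what is moved stays moved. The work goes in short steps, Python scripts to look and compute and a tool call to move; the robot and the scene stay as the last step left them, time stands still between calls to the robot, and variables do not carry over. Pictures are saved under pics/ and viewed, at most 10 in all, crops included, and the job is handed in when it is done.

Besides the shell and the picture viewer there is one more tool, called after "Call:" in YAML: its name, and indented under it one key for each argument. jog_arm: Moves the arm, as the interface text tells. Its arguments: {"type":"object","properties":{"plan":{"type":"array"}},"required":["plan"]}

```bash
ls; mkdir -p pics; cat > h.py <<'E'
import numpy as np, cv2
from plant import robot, viewer
def grab(n):
    f=viewer.grab_frame(n); return f
def cloud(f):
    d=f["depth"]; h,w=d.shape; v,u=np.mgrid[:h,:w]
    p=np.stack([(u-f["cx"])/f["fx"]*d,-(v-f["cy"])/f["fy"]*d,-d],-1)
    P=p@np.array(f["attitude"]).T+np.array(f["eye"]); P[d==0]=np.nan
    return P
E
python3 - <<'E'
from h import *
fs={n:grab(n) for n in("scene","top")}
for n,f in fs.items():
    print(n,{k:v for k,v in f.items() if k not in("color","depth")})
    np.save(f"pics/{n}0.npy",cloud(f)); cv2.imwrite(f"pics/{n}c0.png",f["color"])
im=np.hstack([fs["scene"]["color"],fs["top"]["color"]]); cv2.imwrite("pics/a.png",cv2.resize(im[:, :],(800,300)))
cv2.imwrite("pics/top0.png",fs["top"]["color"])
cv2.imwrite("pics/scene0.png",fs["scene"]["color"])
print(robot.get_obs())
E
```

```text
pics
scene {'fx': 380.3200469065002, 'fy': 380.3200469065002, 'cx': 255.35349713915713, 'cy': 190.96793801668193, 'eye': array([ 1.3428971 , -0.038375  ,  0.69009706]), 'attitude': array([[ 0.09570396, -0.58521351,  0.80521171],
       [ 0.99539273,  0.0515213 , -0.08086329],
       [ 0.00583673,  0.80924082,  0.58744806]])}
top {'fx': 386.0130712794255, 'fy': 386.0130712794255, 'cx': 251.42435351679086, 'cy': 188.54162603841203, 'eye': array([0.38228696, 0.03955244, 0.94791578]), 'attitude': array([[ 0.02779315,  0.98223523, -0.18558421],
       [-0.99945186,  0.02396489, -0.02284011],
       [-0.01798685,  0.18611728,  0.98236288]])}
{'clock': 0.1, 'joint_positions': array([-1.22403478e+00,  3.20227063e-01,  1.56555892e+00, -1.66335535e-06,
        1.25739128e+00, -2.00072439e-02]), 'joint_vel': array([ 8.18856481e-05, -3.54504045e-03, -6.59894594e-04,  1.45529727e-03,
        1.12776198e-03,  4.01650396e-04]), 'tau': array([-3.91525218e-04, -4.16409695e+01, -2.34703785e+01, -7.13156646e-05,
        4.83970871e-03, -1.04250611e-05]), 'position': array([ 0.20602907, -0.53630814,  0.19646616]), 'tcp_rot': array([[ 9.33490755e-01,  3.58601058e-01, -5.40024753e-04],
       [ 3.58601464e-01, -9.33489567e-01,  1.48975544e-03],
       [ 3.01204046e-05, -1.58432660e-03, -9.99998745e-01]]), 'wrist_force': array([ 0.10896838, -0.22065836,  0.34192559]), 'moment': array([-0.00051663,  0.04846165, -0.00513454]), 'finger_force': 0.0, 'gripper_width': 0.08570747396883405}
```

View pics/top0.png

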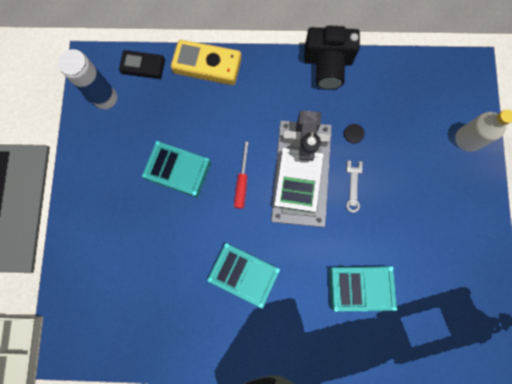

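View pics/scene0.png

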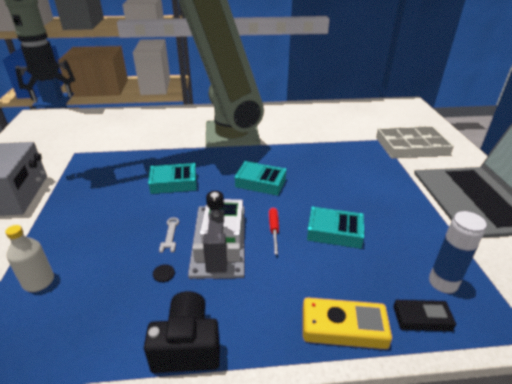

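The top view shows the fixture at about (303,172), with the fence at its far (+x) end. What could be taken for the module:
- silver/green module at (298,180): in the fixture, so this is the one
- turquoise look-alikes at (176,168), (243,275) and (363,288): not meant

What could be taken for the knob:
- clamp knob at (310,143): above the arm, so this is the one
- lens cap at (354,133)
- camera lens at (329,72)

I'll check the choice in one close crop.

```bash
python3 - <<'E'
from h import *
im=cv2.imread("pics/topc0.png"); P=np.load("pics/top0.npy")
cv2.imwrite("pics/crop.png",cv2.resize(im[95:235,255:375],None,fx=4.2,fy=4.2,interpolation=cv2.INTER_CUBIC))
np.set_printoptions(precision=4,suppress=True)
X=P[95:235,255:375].reshape(-1,3); 
h=np.histogram(X[:,2],bins=np.arange(-.01,.2,.004)); 
print([(round(a,3),b) for a,b in zip(h[1],h[0]) if b>5])
for lo,hi,n in((.007,.0145,"base"),(.052,.066,"module/fence"),(.13,.2,"knob")):
    Q=X[(X[:,2]>lo)&(X[:,2]<hi)][:,:2]
    print(n,len(Q),Q.min(0),Q.max(0),cv2.minAreaRect(Q.astype(np.float32)),np.median(Q,0))
E
```

```text
[(np.float64(-0.006), np.int64(1238)), (np.float64(-0.002), np.int64(7900)), (np.float64(0.002), np.int64(1434)), (np.float64(0.006), np.int64(871)), (np.float64(0.01), np.int64(1296)), (np.float64(0.014), np.int64(195)), (np.float64(0.018), np.int64(169)), (np.float64(0.022), np.int64(24)), (np.float64(0.026), np.int64(34)), (np.float64(0.03), np.int64(28)), (np.float64(0.034), np.int64(29)), (np.float64(0.038), np.int64(24)), (np.float64(0.042), np.int64(22)), (np.float64(0.046), np.int64(19)), (np.float64(0.05), np.int64(94)), (np.float64(0.054), np.int64(1079)), (np.float64(0.058), np.int64(1265)), (np.float64(0.062), np.int64(36)), (np.float64(0.066), np.int64(6)), (np.float64(0.082), np.int64(8)), (np.float64(0.086), np.int64(6)), (np.float64(0.09), np.int64(11)), (np.float64(0.094), np.int64(26)), (np.float64(0.098), np.int64(16)), (np.float64(0.102), np.int64(101)), (np.float64(0.106), np.int64(374)), (np.float64(0.11), np.int64(70)), (np.float64(0.142), np.int64(9)), (np.float64(0.146), np.int64(9)), (np.float64(0.15), np.int64(12)), (np.float64(0.154), np.int64(12)), (np.float64(0.158), np.int64(11)), (np.float64(0.162), np.int64(20)), (np.float64(0.166), np.int64(175)), (np.float64(0.17), np.int64(97))]
base 2056 [ 0.4712 -0.22  ] [0.7383 0.0095] ((0.605679452419281, -0.10522270202636719), (0.21473446488380432, 0.26823464035987854), 85.94441986083984) [ 0.5978 -0.1078]
module/fence 2457 [ 0.5014 -0.1234] [0.7228 0.0045] ((0.6127252578735352, -0.05931985378265381), (0.11007291823625565, 0.21464474499225616), 82.52606201171875) [ 0.5765 -0.0482]
knob 345 [ 0.6135 -0.0838] [ 0.6552 -0.0438] ((0.6334277391433716, -0.06431412696838379), (0.03991882503032684, 0.039577286690473557), 58.08212661743164) [ 0.6309 -0.0625]
```

View pics/crop.png

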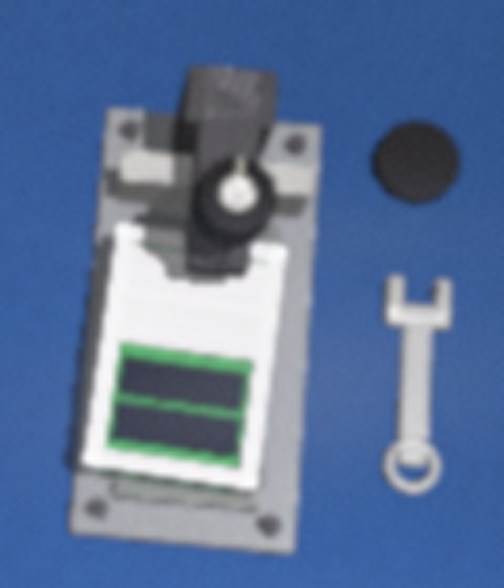

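The crop confirms it: a silver-framed module with green boards under the clamp arm, at crop (190,360). The black knob with its white top is at (235,190), and the fence blocks are at (147,167) and (292,180). The module is short of the fence and askew. Next I'll measure the fixture yaw and the module pose.

```bash
python3 - <<'E'
from h import *
np.set_printoptions(precision=4,suppress=True)
im=cv2.imread("pics/topc0.png"); P=np.load("pics/top0.npy")
f=grab("top"); R=np.array(f["attitude"]);e=np.array(f["eye"])
def ray(u,v,z):
    d=np.stack([(u-f["cx"])/f["fx"],-(v-f["cy"])/f["fy"],-np.ones_like(u)],-1)@R.T
    return (e+d*((z-e[2])/d[:,2])[:,None])[:,:2]
hsv=cv2.cvtColor(im,cv2.COLOR_BGR2HSV)
nb=((hsv[...,1]<110)|(P[...,2]>.03)).astype(np.uint8)
roi=np.zeros_like(nb); roi[95:235,262:340]=1
n,l,s,c=cv2.connectedComponentsWithStats(nb*roi)
k=1+np.argmax(s[1:,4]); m=l==k; print(s[k])
# base side edges: per row leftmost/rightmost over base-height pixels
L=[];Rr=[]
for v in range(126,218):
    us=np.where(m[v])[0]
    for u,A in((us[0],L),(us[-1],Rr)):
        if .004<P[v,u,2]<.02 or 1: A.append((u-.5 if A is L else u+.5,v))
for A in(L,Rr):
    A=np.array(A,float); q=ray(A[:,0],A[:,1],.012)
    p=np.polyfit(q[:,0],q[:,1],1)
    for _ in range(5):
        r=q[:,1]-np.polyval(p,q[:,0]); g=abs(r)<max(1e-3,1.5*np.median(abs(r))); p=np.polyfit(q[g,0],q[g,1],1)
    print("side",p,g.sum(),"y at .6",np.polyval(p,.6))
us=np.arange(280,322)
for uu in(282,290,300,310,318):
    vs=np.where(m[:,uu])[0]; print("front",ray(np.array([uu*1.]),np.array([vs[-1]+.5]),.012),"back",ray(np.array([uu*1.]),np.array([vs[0]-.5]),.012))
# module top: bright/high
Z=P[...,2]; mm=(Z>.045)&(Z<.07)&(roi>0)
n,l,s,c=cv2.connectedComponentsWithStats(mm.astype(np.uint8)); 
for i in range(1,n):
    if s[i,4]>40:
        v,u=np.where(l==i); q=ray(u*1.,v*1.,np.median(Z[l==i]))
        print(s[i],np.median(Z[l==i]),cv2.minAreaRect(q.astype(np.float32)))
k=1+np.argmax(s[1:,4]); M=l==k; zt=np.median(Z[M])
E_=[[],[],[]]
for v in range(165,208):
    u=np.where(M[v])[0]
    if len(u)>20: E_[0].append((u[0]-.5,v));E_[1].append((u[-1]+.5,v))
for u in range(283,312):
    v=np.where(M[:,u])[0]; E_[2].append((u,v[-1]+.5))
for i,A in enumerate(E_):
    A=np.array(A,float); q=ray(A[:,0],A[:,1],zt)
    if i==2:q=q[:,::-1]
    p=np.polyfit(q[:,0],q[:,1],1)
    for _ in range(5):
        r=q[:,1]-np.polyval(p,q[:,0]); g=abs(r)<max(1.5e-3,1.5*np.median(abs(r))); p=np.polyfit(q[g,0],q[g,1],1)
    print("mod edge",i,p,g.sum(), np.polyval(p,.57 if i<2 else -.05))
K=(Z>.155)&(roi>0); v,u=np.where(K); print("knob",cv2.minEnclosingCircle(ray(u*1.,v*1.,.170).astype(np.float32)),np.median(Z[K]))
A=(Z>.098)&(Z<.116)&(roi>0); v,u=np.where(A); print("arm",cv2.minAreaRect(ray(u*1.,v*1.,.108).astype(np.float32)))
E
```

```text
[ 271  110   61  117 5812]
side [-0.0749  0.0497] 65 y at .6 0.00479430665559144
side [-0.0696 -0.0874] 75 y at .6 -0.12914011746869375
front [[ 0.4747 -0.0152]] back [[ 0.7402 -0.0117]]
front [[ 0.4752 -0.0345]] back [[ 0.7352 -0.0321]]
front [[ 0.4734 -0.0587]] back [[ 0.7654 -0.0574]]
front [[ 0.4716 -0.0828]] back [[ 0.7659 -0.0829]]
front [[ 0.4697 -0.1021]] back [[ 0.7636 -0.1033]]
[283 129  18  11 153] 0.055676582737742675 ((0.6871278285980225, -0.032698854804039), (0.02522687427699566, 0.04121840000152588), 1.2570388317108154)
[317 134  13   9  84] 0.05586268663714411 ((0.6786425709724426, -0.10854873806238174), (0.020073002204298973, 0.028731079772114754), 1.242639183998108)
[ 275  148   48   64 2258] 0.058302853031395874 ((0.5755141377449036, -0.05046754330396652), (0.09600493311882019, 0.14126649498939514), 82.7998275756836)
mod edge 0 [-0.1274  0.0713] 41 -0.0013337736651492654
mod edge 1 [-0.1253 -0.0269] 43 -0.09834088265540722
mod edge 2 [0.1273 0.5108] 29 0.5043883434468864
knob ((0.6315992474555969, -0.06306338310241699), 0.02227623201906681) 0.16905411673997023
arm ((0.6682795286178589, -0.06892416626214981), (0.04802257567644119, 0.11799796670675278), 89.70446014404297)
```

Call:
jog_arm:
  plan:
    - [[0,0,0],[0,0,8.37],0]
    - [[0,0,0],[0,0,8.37],0]
    - [[0,0,0],[0,0,8.37],0]
    - [[0.017,-0.043,0],[0,0,0],0]
    - [[0.017,-0.043,0],[0,0,0],0]

```text
clock: 0.65
position: [0.2462, -0.4528, 0.1964]
tcp_rot: [[0.997, -0.074, -0.0], [-0.074, -0.997, 0.001], [-0.0, -0.001, -1.0]]
wrist_force: [-0.1, 0.4, -0.2]
gripper_width: 0.0425
finger_force: 0.0
```

Call:
jog_arm:
  plan:
    - [[0.017,-0.043,0],[0,0,0],0]
    - [[0.017,-0.043,0],[0,0,0],0]
    - [[0.017,-0.043,0],[0,0,0],0]
    - [[0.017,-0.043,0],[0,0,0],0]
    - [[0.017,-0.043,0],[0,0,0],0]

```text
clock: 1.15
position: [0.3467, -0.2432, 0.1972]
tcp_rot: [[0.997, -0.072, 0.0], [-0.072, -0.997, -0.0], [0.0, 0.0, -1.0]]
wrist_force: [1.2, -0.8, -0.4]
gripper_width: 0.0427
finger_force: 0.0
```

Call:
jog_arm:
  plan:
    - [[0.017,-0.043,0],[0,0,0],0]
    - [[0.017,-0.043,0],[0,0,0],0]
    - [[0.017,-0.043,0],[0,0,0],0]
    - [[0.017,-0.043,0],[0,0,0],0]
    - [[0.017,-0.043,0],[0,0,0],0]

```text
clock: 1.65
position: [0.4468, -0.0347, 0.1972]
tcp_rot: [[0.997, -0.071, 0.0], [-0.071, -0.997, -0.0], [0.0, 0.0, -1.0]]
wrist_force: [0.5, 0.3, 0.2]
gripper_width: 0.0427
finger_force: 0.0
```

Call:
jog_arm:
  plan:
    - [[0,0,0],[0,0,0],0]

```text
clock: 1.75
position: [0.4483, -0.0323, 0.197]
tcp_rot: [[0.998, -0.065, 0.001], [-0.065, -0.998, 0.002], [0.001, -0.002, -1.0]]
wrist_force: [0.4, -0.3, -0.7]
gripper_width: 0.0422
finger_force: 0.0
```

Call:
jog_arm:
  plan:
    - [[0,0.0085,0.04],[0,0,0],0]
    - [[0,0,0.045],[0,0,0],0]
    - [[0,0,0.045],[0,0,0],0]
    - [[0,0,0.039],[0,0,0],0]
    - [[0,0,0],[0,0,0],0]

```text
clock: 2.25
position: [0.4411, -0.0452, 0.0243]
tcp_rot: [[0.997, -0.072, -0.012], [-0.072, -0.997, 0.001], [-0.012, -0.0, -1.0]]
wrist_force: [-0.2, 0.3, 0.0]
gripper_width: 0.0427
finger_force: 0.0
```

```bash
python3 - <<'E'
from h import *
im=grab("wrist"); cv2.imwrite("pics/w1.png",np.hstack([im["color"]])); o=robot.get_obs(); print(o["position"],o["wrist_force"],o["joint_positions"])
E
```

```text
[ 0.44380301 -0.04543582  0.02678849] [-0.19346897 -0.8067835   0.59316008] [-1.27632220e-01  3.15902589e-01  2.08075258e+00 -3.17592878e-04
  7.50756213e-01  1.51541748e+00]
```

View pics/w1.png

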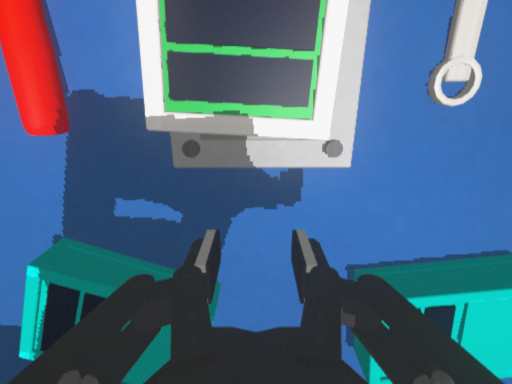

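The wrist view shows the module front edge at row 130, cols 150–325, with both fingertips behind it at (205,250) and (305,250) and clear. I'll push forward.

Call:
jog_arm:
  plan:
    - [[0.02,-0.004,0],[0,0,0],0]
    - [[0.02,0,0],[0,0,0],0]
    - [[0.006,0,0],[0,0,0],0]
    - [[0.004,0,0],[0,0,0],0]
    - [[0.003,0,0],[0,0,0],0]

```text
clock: 2.8
position: [0.499, -0.0451, 0.0291]
tcp_rot: [[0.997, -0.072, 0.001], [-0.072, -0.997, -0.0], [0.001, 0.0, -1.0]]
wrist_force: [-0.5, 0.1, 0.3]
gripper_width: 0.0427
finger_force: 0.0
```

Call:
jog_arm:
  plan:
    - [[0.003,0,0],[0,0,0],0]
    - [[0.003,0,0],[0,0,0],0]
    - [[0.003,0,0],[0,0,0],0]
    - [[0.003,0,0],[0,0,0],0]
    - [[0.003,0,0],[0,0,0],0]

```text
clock: 3.3
position: [0.5142, -0.046, 0.0282]
tcp_rot: [[0.997, -0.071, -0.0], [-0.071, -0.997, -0.0], [-0.0, 0.0, -1.0]]
wrist_force: [-0.4, 0.9, 0.2]
gripper_width: 0.0428
finger_force: 0.0
```

```bash
python3 - <<'E'
from h import *
a=grab("wrist")["color"]; t=grab("top")["color"]; s=grab("scene")["color"]
b=cv2.resize(s[150:290,130:300],(400,330)); c=cv2.resize(a,(400,300))
c=cv2.copyMakeBorder(c,0,30,0,0,cv2.BORDER_CONSTANT)
cv2.imwrite("pics/w2.png",np.hstack([c,b])); print(robot.get_obs()["wrist_force"])
E
```

```text
[ 0.00355177 -0.22902251  1.11360351]
```

View pics/w2.png

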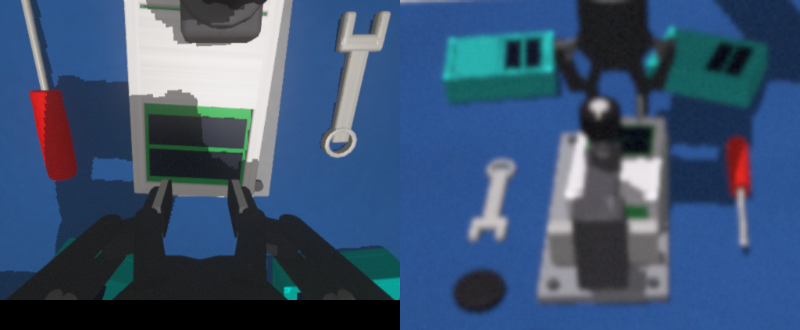

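The fingers are at the module's front face, at about (160,195) and (237,195), with no force yet. I'll continue slowly.

Call:
jog_arm:
  plan:
    - [[0.003,0,0],[0,0,0],0]
    - [[0.003,0,0],[0,0,0],0]
    - [[0.003,0,0],[0,0,0],0]
    - [[0.003,0,0],[0,0,0],0]
    - [[0,0,0],[0,0,0],0]

```text
clock: 3.95
position: [0.5266, -0.0469, 0.0282]
tcp_rot: [[0.997, -0.071, 0.001], [-0.071, -0.997, -0.0], [0.001, 0.0, -1.0]]
wrist_force: [-0.3, -0.8, 0.2]
gripper_width: 0.0424
finger_force: 0.0
```

```bash
cat >> h.py <<'E'
O=np.array([.6135,-.0631]); ex=np.array([.9974,-.0719]); ey=np.array([.0719,.9974])
def modtop():
    f=grab("top"); P=cloud(f); Q=P[...,:2]-O; X=Q@ex; Y=Q@ey; Z=P[...,2]
    M=(Z>.047)&(Z<.068)&(abs(Y)<.08)&(X<.03)&(X>-.14)
    n,l,s,c=cv2.connectedComponentsWithStats(M.astype(np.uint8)); M=l==1+np.argmax(s[1:,4])
    q=np.stack([X[M],Y[M]],-1).astype(np.float32)
    return f,X,Y,Z,q
E
python3 - <<'E'
from h import *
f,X,Y,Z,q=modtop(); print(cv2.minAreaRect(q),q.min(0),q.max(0))
w=grab("wrist"); P=cloud(w); Q=P[...,:2]-O; X=Q@ex;Y=Q@ey;Z=P[...,2]
M=(Z>.05)&(Z<.066)&(abs(Y)<.08)&(X<-.03)&(X>-.14)
for y in np.arange(-.035,.06,.01):
    g=M&(abs(Y-y)<.004); print(round(y,3),np.sort(X[g])[:200:20] if g.any() else None)
o=robot.get_obs(); p=o["position"][:2]-O; print("tcp",p@ex,p@ey,o["position"][2],o["wrist_force"])
cv2.imwrite("pics/w3.png",w["color"])
E
```

```text
((-0.09818901866674423, 0.05947817116975784), (0.01419268362224102, 0.0024353284388780594), 5.2166008949279785) [-0.10536668  0.0576552 ] [-0.09101619  0.06084605]
-0.035 [-0.09755854 -0.092427   -0.08935991 -0.08628625 -0.08316488 -0.08076551
 -0.07845284 -0.07608116 -0.07386622 -0.07173225]
-0.025 [-0.08977653 -0.08697748 -0.08579728 -0.08472073 -0.08371385 -0.0825503
 -0.08167977 -0.08053915 -0.07953311 -0.07842122]
-0.015 [-0.10963819 -0.10528908 -0.10002293 -0.09387521 -0.09032843 -0.08352145
 -0.08065481 -0.07981571 -0.0788602  -0.07786134]
-0.005 [-0.10886263 -0.10719556 -0.1060225  -0.10490021 -0.10417763 -0.10268877
 -0.10145975 -0.10061466 -0.09985846 -0.09936025]
0.005 [-0.1083207  -0.10695803 -0.10548131 -0.1045089  -0.10342425 -0.10212217
 -0.10111783 -0.10013906 -0.09928825 -0.09880969]
0.015 [-0.10854907 -0.10649302 -0.10527932 -0.10399402 -0.10261217 -0.10138143
 -0.10016009 -0.09920253 -0.09860335 -0.09810587]
0.025 [-0.10749926 -0.10591938 -0.10449273 -0.10334741 -0.10205304 -0.10104075
 -0.09977317 -0.0986452  -0.09799715 -0.09760194]
0.035 [-0.10577129 -0.09924579 -0.09352875 -0.08840771 -0.0817467  -0.08026135
 -0.07917732 -0.0783062  -0.07724433 -0.07622126]
0.045 [-0.08998864 -0.0868685  -0.0857758  -0.08425045 -0.08324379 -0.08218328
 -0.08092707 -0.07994605 -0.07875238 -0.07770812]
0.055 [-0.10590497 -0.10265126 -0.10044705 -0.09889554 -0.09754092 -0.0964176
 -0.09528017 -0.09423019 -0.09318951 -0.09218698]
tcp -0.08846151712841648 0.009905220530742248 0.028131573439239638 [-1.03741329 -0.22879611  0.32877994]
```

View pics/w3.png

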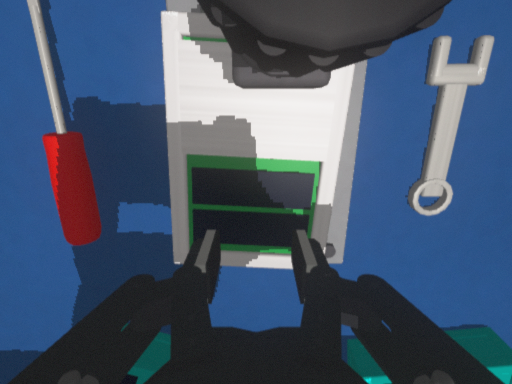

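```bash
python3 - <<'E'
from h import *
np.set_printoptions(precision=4,suppress=True)
w=grab("wrist"); P=cloud(w); Q=P[...,:2]-O; X=Q@ex;Y=Q@ey
for n,u,v in(("tipL",210,236),("tipR",297,236),("L2",205,255),("L3",208,270),("fingL",190,300),("front mid",255,262),("fr",255,267),("bench",255,300),("board",255,230),("frontL",180,255),("armtip",280,78),("bench",100,330)):
    print(n,X[v,u],Y[v,u],P[v,u,2],w["depth"][v,u])
c=w["color"].astype(int); d=(c.max(2)<60)&(P[...,2]<.12)
for v in range(225,300,8):
    print(v,[(u,round(float(X[v,u]),3),round(float(P[v,u,2]),3)) for u in(196,204,212,218)])
print(w["eye"],robot.get_obs()["position"],w["attitude"])
t=grab("top"); P=cloud(t); Q=P[...,:2]-O;X=Q@ex;Y=Q@ey
g=(P[...,2]>.04)&(abs(Y)<.08)&(X>-.14)&(X<.05)
print(np.histogram(P[...,2][g],bins=np.arange(.04,.3,.02)))
g=(P[...,2]>.045)&(P[...,2]<.07)&(abs(Y)<.08)&(X>-.14)&(X<.03); print(g.sum(),X[g].min(),X[g].max())
E
```

```text
tipL -0.07717262523696199 0.03474090801849558 0.07510602319483983 0.14621814
tipR -0.07690378512066602 -0.012741069963139926 0.0755662435281915 0.14572795
L2 -0.07664251075935642 0.0340243650375083 0.09428621536812551 0.12790307
L3 -0.08058286048220277 0.03177398177874325 0.10049937734915593 0.12330506
fingL -0.07006557006243253 0.0321128433477452 0.13132766379801625 0.09073189
front mid -0.10442674889348617 0.010166384680934398 0.059706442128910325 0.1696406
fr -0.15038370122035472 0.010252740271647316 0.0007478403011110524 0.24031647
bench -0.18754754225055842 0.010258463368480865 0.0001850473136922326 0.2529009
board -0.08274845185611729 0.010166125389242745 0.057771869981569524 0.16444045
frontL -0.09939651966885926 0.057307850971196755 0.059546927798799554 0.1681281
armtip 0.0012049335082749489 0.0015773067757521091 0.10656550230915969 0.09106394
bench -0.07489453810685631 0.05927490283710542 0.1390871680226452 0.08493924
225 [(196, -0.079, 0.058), (204, -0.079, 0.058), (212, -0.079, 0.058), (218, -0.079, 0.058)]
233 [(196, -0.085, 0.058), (204, -0.085, 0.058), (212, -0.076, 0.0
[... 405 characters left out ...]
, -0.076, 0.109), (204, -0.081, 0.102), (212, -0.087, 0.094), (218, -0.157, -0.0)]
281 [(196, -0.076, 0.114), (204, -0.082, 0.106), (212, -0.091, 0.094), (218, -0.166, -0.0)]
289 [(196, -0.076, 0.119), (204, -0.076, 0.119), (212, -0.095, 0.096), (218, -0.175, 0.0)]
297 [(196, -0.071, 0.128), (204, -0.071, 0.129), (212, -0.098, 0.098), (218, -0.184, 0.001)]
[ 0.6099 -0.0529  0.2047] [ 0.5259 -0.0468  0.0281] [[-0.0714  0.9435  0.3235]
 [-0.9974 -0.0677 -0.0226]
 [ 0.0005 -0.3243  0.946 ]]
(array([ 14,   0,   0,  11,  30,  54, 218,   1,   5,  29,  27,  86]), array([0.04, 0.06, 0.08, 0.1 , 0.12, 0.14, 0.16, 0.18, 0.2 , 0.22, 0.24,
       0.26, 0.28]))
13 -0.1055436516264235 -0.09118918679896211
```

```bash
python3 - <<'E'
from h import *
np.set_printoptions(precision=4,suppress=True)
P=np.load("pics/scene0.npy")
g=(np.hypot(P[...,0]-.206,P[...,1]+.536)<.09)&(P[...,2]>.05)
print("start gripper z sorted",np.sort(P[...,2][g])[[0,5,10,20,40,100]] if g.sum()>101 else g.sum())
f=grab("scene");P=cloud(f);Q=P[...,:2]-O;X=Q@ex;Y=Q@ey;Z=P[...,2]
R=np.array(f["attitude"]);e=np.array(f["eye"])
c=robot.get_obs()["position"]
for h in(0,.045):
  for s in(-.028,.028):
    p=c.copy();p[:2]+=s*ey;p[2]+=h; q=R.T@(p-e); print(h,s,q[0]/-q[2]*f["fx"]+f["cx"],-q[1]/-q[2]*f["fy"]+f["cy"])
g=(X>-.11)&(X<-.06)&(abs(Y-.01)<.06)&(Z>.062)&(Z<.15)
v,u=np.where(g); i=np.argsort(Z[g])[:200:10]; print(np.c_[u[i],v[i],X[g][i],Y[g][i],Z[g][i]])
cv2.imwrite("pics/s4.png",cv2.resize(f["color"][130:260,150:290],None,fx=4,fy=4,interpolation=cv2.INTER_CUBIC))
E
```

```text
start gripper z sorted [0.055  0.0914 0.1102 0.2467 0.2538 0.2706]
0 -0.028 212.25159220065274 212.13825557553426
0 0.028 232.6452380555869 211.9230328101802
0.045 -0.028 211.23145791966573 199.09598681620363
0.045 0.028 232.1547760435152 198.89147931529038
[[230.     199.      -0.1028   0.0313   0.0621]
 [233.     200.      -0.0808   0.0404   0.0754]
 [234.     199.      -0.0782   0.0433   0.0806]
 [232.     198.      -0.0732   0.0383   0.0878]
 [234.     195.      -0.0797   0.0436   0.0927]
 [232.     194.      -0.0759   0.0386   0.0988]
 [231.     193.      -0.0756   0.0361   0.1024]
 [208.     190.      -0.0822  -0.0239   0.1079]
 [240.     190.      -0.0773   0.0597   0.1105]
 [237.     189.      -0.0796   0.0519   0.1121]
 [231.     190.      -0.0734   0.0365   0.1136]
 [201.     189.      -0.0767  -0.0411   0.1153]
 [235.     187.      -0.0827   0.0468   0.1164]
 [232.     188.      -0.0774   0.0391   0.1171]
 [241.     188.      -0.0762   0.0624   0.1177]
 [235.     186.      -0.0845   0.0468   0.1183]
 [212.     188.      -0.0753  -0.0123   0.1191]
 [234.     183.      -0.0959   0.044    0.12  ]
 [240.     187.      -0.0765   0.0599   0.1206]
 [239.     187.      -0.0754   0.0573   0.1214]]
```

View pics/s4.png

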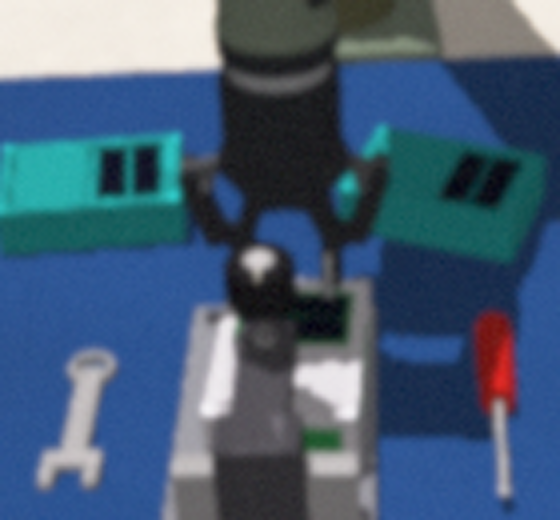

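The scene view shows the fingertips hovering above the module: the left one at about (328,275) in the crop lies over the board. Depth from two cameras puts the real tip about 40 mm higher than the reported TCP z, so I'll apply that offset from here on. I'll back off, lower and push again.

Call:
jog_arm:
  plan:
    - [[-0.022,0,0],[0,0,0],0]
    - [[-0.022,0,0],[0,0,0],0]
    - [[0,0,0],[0,0,0],0]
    - [[0,0,0.02],[0,0,0],0]
    - [[0,0,0.02],[0,0,0],0]

```text
clock: 4.7
position: [0.4842, -0.044, -0.0114]
tcp_rot: [[0.997, -0.071, 0.004], [-0.071, -0.997, -0.001], [0.004, 0.0, -1.0]]
wrist_force: [-0.1, -1.1, 0.1]
gripper_width: 0.0427
finger_force: 0.0
```

Call:
jog_arm:
  plan:
    - [[0,0,0],[0,0,0],0]
    - [[0,0,0],[0,0,0],0]

```text
clock: 4.9
position: [0.4829, -0.0438, -0.0117]
tcp_rot: [[0.997, -0.071, 0.0], [-0.071, -0.997, -0.0], [0.0, 0.0, -1.0]]
wrist_force: [-0.2, -0.1, -0.2]
gripper_width: 0.0428
finger_force: 0.0
```

```bash
cat > fing.py <<'E'
from h import *
np.set_printoptions(precision=4,suppress=True)
w=grab("wrist"); P=cloud(w); Q=P[...,:2]-O; X=Q@ex;Y=Q@ey;Z=P[...,2]
o=robot.get_obs(); p=o["position"][:2]-O; print("tcp",p@ex,p@ey,o["position"][2],o["wrist_force"],o["clock"])
t=np.array([p@ex,p@ey])
D=(X>t[0]-.02)&(X<t[0]+.02)&(abs(abs(Y-t[1])-.03)<.02)&(Z>.005)&(w["color"].max(2)<140)
print("tip z",np.sort(Z[D])[::40][:8])
for y in np.arange(-.03,.06,.01):
    g=(abs(Y-y)<.003)&(Z>.053)&(Z<.064)&(X<-.05)&(X>-.14)
    print(round(y,3),np.sort(X[g])[:6:2])
E
python3 fing.py
```

```text
tcp -0.13125893586673576 0.009843826625561018 -0.011206902373760277 [0.1906 0.3173 0.5668] 4.95
tip z [0.0099 0.011  0.0113 0.0115 0.0117 0.0119 0.0121 0.0123]
-0.03 [-0.1106 -0.1102 -0.1101]
-0.02 [-0.1245 -0.1245 -0.1243]
-0.01 [-0.1399 -0.1399 -0.1397]
0.0 [-0.1092 -0.1091 -0.1089]
0.01 [-0.1083 -0.1082 -0.1081]
0.02 [-0.1081 -0.1078 -0.1076]
0.03 [-0.1399 -0.1397 -0.1395]
0.04 [-0.1246 -0.1243 -0.1242]
0.05 [-0.1062 -0.106  -0.106 ]
```

Call:
jog_arm:
  plan:
    - [[0.005,0,0],[0,0,0],0]
    - [[0.004,0,0],[0,0,0],0]
    - [[0.004,0,0],[0,0,0],0]
    - [[0.004,0,0],[0,0,0],0]
    - [[0.004,0,0],[0,0,0],0]

```text
clock: 5.45
position: [0.4979, -0.0451, -0.0119]
tcp_rot: [[0.997, -0.072, -0.011], [-0.072, -0.997, 0.0], [-0.011, 0.0, -1.0]]
wrist_force: [-11.1, -1.8, 9.0]
gripper_width: 0.0429
finger_force: 5.7
```

Call:
jog_arm:
  plan:
    - [[0.003,0,0],[0,0,0],0]
    - [[0.003,0,0],[0,0,0],0]
    - [[0.003,0,0],[0,0,0],0]
    - [[0.002,0,0],[0,0,0],0]
    - [[0.002,0,0],[0,0,0],0]

```text
clock: 5.95
position: [0.5115, -0.046, -0.0119]
tcp_rot: [[0.997, -0.072, -0.009], [-0.072, -0.997, 0.0], [-0.009, 0.0, -1.0]]
wrist_force: [-10.6, -0.7, 9.1]
gripper_width: 0.0427
finger_force: 5.6
```

Call:
jog_arm:
  plan:
    - [[0.002,0,0],[0,0,0],0]
    - [[0.002,0,0],[0,0,0],0]
    - [[0.002,0,0],[0,0,0],0]
    - [[0.002,0,0],[0,0,0],0]

```text
clock: 6.35
position: [0.5193, -0.0463, -0.0119]
tcp_rot: [[0.997, -0.071, -0.01], [-0.071, -0.997, 0.001], [-0.01, -0.0, -1.0]]
wrist_force: [-10.4, 0.1, 8.9]
gripper_width: 0.0426
finger_force: 5.2
```

Call:
jog_arm:
  plan:
    - [[0.001,0,0],[0,0,0],0]
    - [[0.001,0,0],[0,0,0],0]

```text
clock: 6.55
position: [0.5214, -0.0464, -0.0119]
tcp_rot: [[0.997, -0.071, -0.009], [-0.071, -0.997, 0.001], [-0.01, -0.0, -1.0]]
wrist_force: [-10.7, 0.6, 7.2]
gripper_width: 0.0425
finger_force: 5.3
```

Call:
jog_arm:
  plan:
    - [[0.001,0,0],[0,0,0],0]

```text
clock: 6.65
position: [0.5223, -0.0465, -0.0119]
tcp_rot: [[0.997, -0.071, -0.01], [-0.071, -0.997, 0.001], [-0.01, -0.0, -1.0]]
wrist_force: [-10.8, 0.9, 7.2]
gripper_width: 0.0426
finger_force: 5.2
```

Call:
jog_arm:
  plan:
    - [[0.001,0,0],[0,0,0],0]

```text
clock: 6.75
position: [0.5229, -0.0466, -0.0119]
tcp_rot: [[0.997, -0.071, -0.011], [-0.071, -0.997, 0.001], [-0.011, -0.0, -1.0]]
wrist_force: [-11.6, 0.3, 10.8]
gripper_width: 0.0427
finger_force: 6.4
```

Call:
jog_arm:
  plan:
    - [[0.001,0,0],[0,0,0],0]

```text
clock: 6.85
position: [0.5228, -0.0465, -0.0119]
tcp_rot: [[0.997, -0.071, -0.013], [-0.071, -0.997, 0.001], [-0.013, -0.0, -1.0]]
wrist_force: [-15.3, 0.8, 12.0]
gripper_width: 0.0429
finger_force: 7.7
```

Call:
jog_arm:
  plan:
    - [[0.001,0,0],[0,0,0],0]

```text
clock: 6.95
position: [0.5226, -0.0465, -0.0119]
tcp_rot: [[0.997, -0.071, -0.015], [-0.071, -0.997, 0.001], [-0.015, -0.0, -1.0]]
wrist_force: [-17.1, 1.0, 15.1]
gripper_width: 0.0425
finger_force: 8.9
```

Call:
jog_arm:
  plan:
    - [[0.002,0,0],[0,0,0],0]
    - [[0.002,0,0],[0,0,0],0]
    - [[0,0,0],[0,0,0],0]

```text
clock: 7.25
position: [0.5221, -0.0465, -0.0119]
tcp_rot: [[0.997, -0.071, -0.024], [-0.071, -0.997, 0.002], [-0.024, -0.0, -1.0]]
wrist_force: [-25.8, 0.7, 21.5]
gripper_width: 0.0429
finger_force: 12.9
```

```bash
python3 fing.py; python3 -c "
from h import *
P=cloud(grab('scene'));Q=P[...,:2]-O;X=Q@ex;Y=Q@ey;Z=P[...,2]
for y in (-.045,-.035,-.025,.025,.035,.045,.055):
    g=(abs(Y-y)<.004)&(Z>.05)&(Z<.066)&(X>.03)&(X<.09); print(y,sorted(zip(X[g].round(3),Z[g].round(3)))[::2])
"
```

```text
tcp -0.09234698487969226 0.010017135944269208 -0.011858698450107362 [-25.7832   0.9705  22.0381] 7.3
tip z [0.018  0.0189 0.0192 0.0193 0.0195 0.0197 0.02   0.0314]
-0.03 [-0.0833 -0.0789 -0.0788]
-0.02 [-0.0837 -0.0834 -0.0833]
-0.01 [-0.1014 -0.1008 -0.1005]
0.0 [-0.0789 -0.0788 -0.0787]
0.01 [-0.0796 -0.0788 -0.0787]
0.02 [-0.0796 -0.0788 -0.0788]
0.03 [-0.1015 -0.1012 -0.1011]
0.04 [-0.0839 -0.0834 -0.0833]
0.05 [-0.0838 -0.0792 -0.0788]
-0.045 [(np.float64(0.061), np.float64(0.056)), (np.float64(0.065), np.float64(0.06)), (np.float64(0.067), np.float64(0.058)), (np.float64(0.069), np.float64(0.057)), (np.float64(0.07), np.float64(0.057)), (np.float64(0.071), np.float64(0.059)), (np.float64(0.074), np.float64(0.058)), (np.float64(0.075), np.float64(0.056)), (np.float64(0.075), np.float64(0.06)), (np.float64(0.078), np.float64(0.059)), (np.float64(0.079), np.float64(0.053)), (np.float64(0.08), np.float64(0.051)), (np.float64(0.08), np.float64(0.058))]
-0.035 [(np.float64(0.055), np.float64(0.059)), (np.float64(0.063), np.float64(0.058)), (np.float64(0.064), np.float64(0.058)), (np
[... 3744 characters left out ...]
49), np.float64(0.059)), (np.float64(0.053), np.float64(0.059)), (np.float64(0.055), np.float64(0.061)), (np.float64(0.057), np.float64(0.06)), (np.float64(0.059), np.float64(0.059)), (np.float64(0.061), np.float64(0.057)), (np.float64(0.061), np.float64(0.06)), (np.float64(0.064), np.float64(0.057)), (np.float64(0.065), np.float64(0.058)), (np.float64(0.07), np.float64(0.059)), (np.float64(0.071), np.float64(0.057)), (np.float64(0.072), np.float64(0.058)), (np.float64(0.074), np.float64(0.056)), (np.float64(0.078), np.float64(0.054)), (np.float64(0.078), np.float64(0.057)), (np.float64(0.079), np.float64(0.058)), (np.float64(0.08), np.float64(0.055)), (np.float64(0.081), np.float64(0.053))]
```

Flush: the front face is level at x′ = −0.079 across its width, and the push force rose after the stop. I'll back off and go above the knob.

Call:
jog_arm:
  plan:
    - [[-0.006,0,0],[0,0,0],0]
    - [[-0.012,0,0],[0,0,0],0]
    - [[-0.012,0,0],[0,0,0],0.5]
    - [[0,0,-0.04],[0,0,0],1]
    - [[0,0,-0.05],[0,0,0],1]

```text
clock: 7.85
position: [0.5018, -0.045, 0.0774]
tcp_rot: [[0.997, -0.071, -0.005], [-0.071, -0.997, 0.001], [-0.005, -0.0, -1.0]]
wrist_force: [1.4, -0.7, -0.1]
gripper_width: 0.0829
finger_force: 0.0
```

Call:
jog_arm:
  plan:
    - [[0,0,-0.05],[0,0,-8.59],1]
    - [[0,0,-0.05],[0,0,-8.59],1]
    - [[0,0,-0.01],[0,0,-8.59],1]
    - [[0,0,0],[0,0,-8.59],1]
    - [[0,0,0],[0,0,-8.59],1]

```text
clock: 8.35
position: [0.5043, -0.0453, 0.1892]
tcp_rot: [[0.775, 0.632, 0.003], [0.632, -0.775, -0.0], [0.002, 0.002, -1.0]]
wrist_force: [-0.5, -0.1, 0.2]
gripper_width: 0.0853
finger_force: 0.0
```

Call:
jog_arm:
  plan:
    - [[0,0,0],[0,0,-8.59],1]
    - [[0,0,0],[0,0,-8.59],1]
    - [[0,0,0],[0,0,-8.59],1]
    - [[0,0,0],[0,0,-8.59],1]
    - [[0,0,0],[0,0,-8.59],1]

```text
clock: 8.85
position: [0.504, -0.0453, 0.1882]
tcp_rot: [[0.136, 0.991, 0.001], [0.991, -0.136, -0.0], [-0.0, 0.001, -1.0]]
wrist_force: [0.1, -0.1, -0.2]
gripper_width: 0.0854
finger_force: 0.0
```

Call:
jog_arm:
  plan:
    - [[0,0,0],[0,0,-8.59],1]
    - [[0,0,0],[0,0,-8.59],1]
    - [[0,0,0],[0,0,-8.59],1]
    - [[0,0,0],[0,0,-8.59],1]
    - [[0,0,0],[0,0,-8.59],1]

```text
clock: 9.35
position: [0.504, -0.0453, 0.1882]
tcp_rot: [[-0.575, 0.818, 0.001], [0.818, 0.575, -0.0], [-0.001, 0.0, -1.0]]
wrist_force: [0.6, -1.7, -0.6]
gripper_width: 0.0853
finger_force: 0.0
```

Call:
jog_arm:
  plan:
    - [[0,0,0],[0,0,-8.59],1]
    - [[0,0,0],[0,0,-8.59],1]
    - [[0,0,0],[0,0,-8.59],1]
    - [[0,0,0],[0,0,-8.59],1]
    - [[0,0,0],[0,0,-8.59],1]

```text
clock: 9.85
position: [0.504, -0.0453, 0.1882]
tcp_rot: [[-0.978, 0.207, 0.001], [0.207, 0.978, -0.0], [-0.001, -0.0, -1.0]]
wrist_force: [0.1, -0.1, -0.6]
gripper_width: 0.0855
finger_force: 0.0
```

Call:
jog_arm:
  plan:
    - [[0,0,0],[0,0,-8.59],1]
    - [[0,0,0],[0,0,-8.59],1]
    - [[0,0,0],[0,0,-8.59],1]
    - [[0,0,0],[0,0,-8.59],1]
    - [[0,0,0],[0,0,-8.59],1]

```text
clock: 10.35
position: [0.504, -0.0452, 0.1882]
tcp_rot: [[-0.857, -0.515, 0.001], [-0.515, 0.857, -0.0], [-0.0, -0.0, -1.0]]
wrist_force: [0.4, -0.2, 0.3]
gripper_width: 0.0853
finger_force: 0.0
```

```bash
cat > go.py <<'E'
import sys
from h import *
np.set_printoptions(precision=4,suppress=True)
o=robot.get_obs(); T=np.array(o["tcp_rot"]); print(o["clock"],o["position"],"q",o["joint_positions"],"yaw",np.arctan2(T[1,0],T[0,0]),T[2])
print("F",o["wrist_force"],"M",o["moment"],"w",o["gripper_width"],"tau6",o["tau"][5])
for k in((.6327,-.0638),O+.02*ex): print("to knob tool shift",T.T@np.array([k[0]-o["position"][0],k[1]-o["position"][1],0]))
E
python3 go.py; python3 - <<'E'
from h import *
f,X,Y,Z,q=modtop(); print(cv2.minAreaRect(q),len(q))
for y in (-.035,-.02,-.005,.01,.025,.04,.05):
    g=abs(q[:,1]-y)<.004; print(y,np.sort(q[g,0])[[0,1,-2,-1]])
K=(Z>.155)&(Z<.18)&(abs(X-.02)<.04)&(abs(Y)<.04)
print("knob",[(X[K].min()+X[K].max())/2,(Y[K].min()+Y[K].max())/2],np.median(Z[K]))
E
```

```text
10.35 [ 0.504  -0.0452  0.1882] q [-0.1122  0.2171  1.7324 -0.0001  1.1914 -2.2243] yaw -2.6002616065398585 [-0.0005 -0.0005 -1.    ]
F [ 0.3634 -0.1684  0.3313] M [-0.0496  0.0199 -0.0086] w 0.08534276221356231 tau6 1.234389916062355
to knob tool shift [-0.1008 -0.0822  0.0001]
to knob tool shift [-0.101  -0.0833  0.0001]
((-0.02449808269739151, 0.054247405380010605), (0.10870242118835449, 0.01482260413467884), 0.06512083858251572) 251Traceback (most recent call last):
  File "<stdin>", line 4, in <module>
IndexError: index 0 is out of bounds for axis 0 with size 0
```

Call:
jog_arm:
  plan:
    - [[-0.025,-0.0206,0],[0,0,0],1]
    - [[-0.025,-0.0206,0],[0,0,0],1]
    - [[-0.025,-0.0206,0],[0,0,0],1]
    - [[-0.026,-0.021,0],[0,0,0],1]
    - [[0,0,0],[0,0,-8],1]

```text
clock: 10.9
position: [0.6367, -0.0656, 0.1871]
tcp_rot: [[-0.781, -0.625, 0.002], [-0.625, 0.781, -0.0], [-0.001, -0.002, -1.0]]
wrist_force: [-1.5, 0.3, -0.1]
gripper_width: 0.0851
finger_force: 0.0
```

Call:
jog_arm:
  plan:
    - [[0,0,0],[0,0,-4],1]
    - [[0,0,0],[0,0,0],1]

```text
clock: 11.1
position: [0.6333, -0.065, 0.1878]
tcp_rot: [[-0.737, -0.676, -0.0], [-0.676, 0.737, -0.0], [0.0, 0.0, -1.0]]
wrist_force: [-0.7, 0.8, -0.1]
gripper_width: 0.0858
finger_force: 0.0
```

```bash
python3 go.py; python3 - <<'E'
from h import *
w=grab("wrist"); cv2.imwrite("pics/w5.png",w["color"]); P=cloud(w); Q=P[...,:2]-O;X=Q@ex;Y=Q@ey;Z=P[...,2]
K=(Z>.162)&(Z<.176)&(abs(X-.02)<.04)&(abs(Y)<.04)
c,r=cv2.minEnclosingCircle(P[K][:,:2].astype(np.float32)); print("knob",c,r,np.median(Z[K]),K.sum())
E
```

```text
11.1 [ 0.6333 -0.065   0.1878] q [-0.1204  0.4229  1.4287 -0.0001  1.2903 -2.4333] yaw -2.3993940553750255 [ 0.0003  0.0001 -1.    ]
F [-0.7114  0.8234 -0.0647] M [ 0.0202  0.038  -0.0157] w 0.08582371863143703 tau6 -0.3191114589571953
to knob tool shift [-0.0004  0.0013  0.    ]
to knob tool shift [-0.0005  0.0002 -0.    ]
knob (0.6336960792541504, -0.0637010782957077) 0.02126045525074005 0.1698165327448382 1957
```

View pics/w5.png

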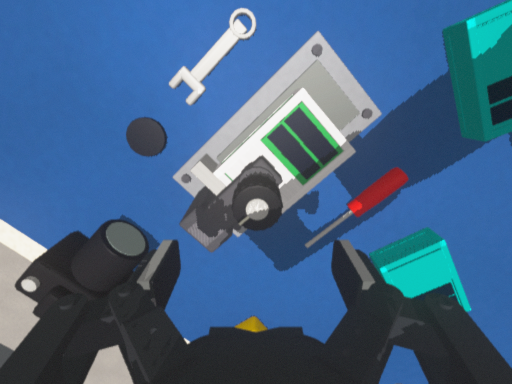

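The knob sits at (255,203), centred between the open fingers. I'll lower and close.

Call:
jog_arm:
  plan:
    - [[0,0.001,0.03],[0,0,0],1]
    - [[0,0,0.03],[0,0,0],1]
    - [[0,0,0.028],[0,0,0],1]
    - [[0,0,0],[0,0,0],0]
    - [[0,0,0],[0,0,0],-1]

```text
clock: 11.65
position: [0.6326, -0.0643, 0.1007]
tcp_rot: [[-0.736, -0.677, 0.0], [-0.677, 0.736, -0.0], [-0.0, -0.0, -1.0]]
wrist_force: [-0.2, 0.5, 0.1]
gripper_width: 0.059
finger_force: 0.0
```

Call:
jog_arm:
  plan:
    - [[0,0,0],[0,0,0],-1]
    - [[0,0,0],[0,0,0],-1]
    - [[0,0,0],[0,0,0],-1]

```text
clock: 11.95
position: [0.6333, -0.0639, 0.1027]
tcp_rot: [[-0.736, -0.677, 0.003], [-0.677, 0.736, 0.0], [-0.003, -0.002, -1.0]]
wrist_force: [-1.2, 1.2, 6.4]
gripper_width: 0.0389
finger_force: 60.4
```

```bash
python3 go.py
```

```text
11.95 [ 0.6333 -0.0639  0.1027] q [-0.119   0.4814  1.555   0.0009  1.1021 -2.434 ] yaw -2.3977755459933565 [-0.0027 -0.0019 -1.    ]
F [-1.2454  1.2412  6.3818] M [ 0.3256  0.4105 -0.0817] w 0.038883775270724556 tau6 -0.06413847673684359
to knob tool shift [ 0.0004  0.0005 -0.    ]
to knob tool shift [ 0.0004 -0.0006  0.    ]
```

Call:
jog_arm:
  plan:
    - [[0,0,0.00038],[0,0,8.5],-1]
    - [[0,0,0.00038],[0,0,8.5],-1]
    - [[0,0,0.00038],[0,0,8.5],-1]
    - [[0,0,0.00038],[0,0,8.5],-1]
    - [[0,0,0.00038],[0,0,8.5],-1]

```text
clock: 12.45
position: [0.6332, -0.0635, 0.1008]
tcp_rot: [[-1.0, 0.003, 0.003], [0.003, 1.0, 0.001], [-0.003, 0.001, -1.0]]
wrist_force: [-2.1, 3.3, 7.0]
gripper_width: 0.0388
finger_force: 60.6
```

```bash
sed -i '/^for k/d' go.py; python3 go.py
```

```text
12.45 [ 0.6332 -0.0635  0.1008] q [-0.1186  0.4829  1.5576  0.0013  1.0983 -1.6868] yaw 3.1383395835858394 [-0.0029  0.0008 -1.    ]
F [-2.0978  3.2711  6.9747] M [0.4686 0.4331 0.1661] w 0.038772948764024893 tau6 -1.0475797578692436
```

Call:
jog_arm:
  plan:
    - [[0,0,0.00038],[0,0,8.5],-1]
    - [[0,0,0.00038],[0,0,8.5],-1]

```text
clock: 12.65
position: [0.6332, -0.0633, 0.1001]
tcp_rot: [[-0.955, 0.295, 0.003], [0.295, 0.955, 0.001], [-0.003, 0.002, -1.0]]
wrist_force: [-2.5, 3.9, 6.7]
gripper_width: 0.0386
finger_force: 60.6
```

```bash
cat > go.py <<'E'
from h import *
np.set_printoptions(precision=3,suppress=True)
o=robot.get_obs(); T=np.array(o["tcp_rot"]); print(o["clock"],o["position"],"q6 %.3f"%o["joint_positions"][5],"F",o["wrist_force"],"M",o["moment"],"w %.4f"%o["gripper_width"])
E
python3 go.py
```

```text
12.65 [ 0.633 -0.063  0.1  ] q6 -1.390 F [-2.523  3.863  6.665] M [0.501 0.441 0.151] w 0.0386
```

Call:
jog_arm:
  plan:
    - [[0,0,0.00038],[0,0,8.5],-1]
    - [[0,0,0.00038],[0,0,8.5],-1]
    - [[0,0,0.00038],[0,0,8.5],-1]

```text
clock: 12.95
position: [0.6333, -0.0631, 0.0989]
tcp_rot: [[-0.735, 0.678, 0.003], [0.678, 0.735, 0.001], [-0.001, 0.003, -1.0]]
wrist_force: [-2.6, 4.5, 7.3]
gripper_width: 0.0382
finger_force: 60.6
```

```bash
python3 go.py
```

```text
12.95 [ 0.633 -0.063  0.099] q6 -0.945 F [-2.611  4.474  7.277] M [0.579 0.393 0.154] w 0.0382
```

Call:
jog_arm:
  plan:
    - [[0,0,0.00038],[0,0,8.5],-1]
    - [[0,0,0.00038],[0,0,8.5],-1]
    - [[0,0,0.00038],[0,0,8.5],-1]

```text
clock: 13.25
position: [0.6335, -0.0629, 0.0978]
tcp_rot: [[-0.372, 0.928, 0.004], [0.928, 0.372, 0.002], [0.0, 0.004, -1.0]]
wrist_force: [-1.9, 5.1, 6.0]
gripper_width: 0.0386
finger_force: 60.6
```

```bash
python3 go.py
```

```text
13.25 [ 0.634 -0.063  0.098] q6 -0.500 F [-1.882  5.078  5.962] M [0.686 0.389 0.181] w 0.0386
```

Call:
jog_arm:
  plan:
    - [[0,0,0.00038],[0,0,8.5],-1]
    - [[0,0,0.00038],[0,0,8.5],-1]

```text
clock: 13.45
position: [0.6337, -0.0628, 0.097]
tcp_rot: [[-0.084, 0.996, 0.004], [0.996, 0.084, 0.002], [0.001, 0.004, -1.0]]
wrist_force: [-1.1, 4.5, 6.5]
gripper_width: 0.0387
finger_force: 60.5
```

```bash
python3 go.py
```

```text
13.45 [ 0.634 -0.063  0.097] q6 -0.203 F [-1.149  4.534  6.486] M [0.718 0.256 0.164] w 0.0387
```

Call:
jog_arm:
  plan:
    - [[0,0,0.00038],[0,0,8.5],-1]
    - [[0,0,0.00038],[0,0,8.5],-1]
    - [[0,0,0.00038],[0,0,8.5],-1]

```text
clock: 13.75
position: [0.634, -0.0628, 0.0959]
tcp_rot: [[0.353, 0.936, 0.004], [0.936, -0.353, 0.002], [0.003, 0.004, -1.0]]
wrist_force: [-0.6, 4.6, 5.7]
gripper_width: 0.0388
finger_force: 60.5
```

```bash
python3 go.py
```

```text
13.75 [ 0.634 -0.063  0.096] q6 0.242 F [-0.555  4.582  5.719] M [0.771 0.254 0.142] w 0.0388
```

Call:
jog_arm:
  plan:
    - [[0,0,0.00038],[0,0,8.5],-1]
    - [[0,0,0.00038],[0,0,8.5],-1]

```text
clock: 13.95
position: [0.6342, -0.0629, 0.0952]
tcp_rot: [[0.611, 0.791, 0.005], [0.791, -0.611, 0.002], [0.004, 0.003, -1.0]]
wrist_force: [0.3, 4.9, 4.6]
gripper_width: 0.0389
finger_force: 60.5
```

```bash
python3 go.py
```

```text
13.95 [ 0.634 -0.063  0.095] q6 0.538 F [0.323 4.942 4.574] M [0.719 0.213 0.17 ] w 0.0389
```

Call:
jog_arm:
  plan:
    - [[0,0,0.00038],[0,0,8.5],-1]
    - [[0,0,0.00038],[0,0,8.5],-1]
    - [[0,0,0.00038],[0,0,8.5],-1]

```text
clock: 14.25
position: [0.6344, -0.0631, 0.0941]
tcp_rot: [[0.893, 0.451, 0.005], [0.451, -0.893, 0.001], [0.005, 0.001, -1.0]]
wrist_force: [-0.0, 3.5, 5.4]
gripper_width: 0.0388
finger_force: 60.4
```

```bash
python3 go.py
```

```text
14.25 [ 0.634 -0.063  0.094] q6 0.984 F [-0.035  3.504  5.409] M [0.608 0.04  0.207] w 0.0388
```

Call:
jog_arm:
  plan:
    - [[0,0,0.00038],[0,0,8.5],-1]
    - [[0,0,0.00038],[0,0,8.5],-1]

```text
clock: 14.45
position: [0.6345, -0.0633, 0.0933]
tcp_rot: [[0.985, 0.17, 0.006], [0.17, -0.985, 0.001], [0.006, -0.0, -1.0]]
wrist_force: [0.6, 4.1, 4.8]
gripper_width: 0.039
finger_force: 60.5
```

```bash
python3 go.py
```

```text
14.45 [ 0.634 -0.063  0.093] q6 1.280 F [0.627 4.129 4.818] M [0.525 0.049 0.171] w 0.0390
```

Call:
jog_arm:
  plan:
    - [[0,0,0.00038],[0,0,8.5],-1]
    - [[0,0,0.00038],[0,0,8.5],-1]

```text
clock: 14.65
position: [0.6345, -0.0635, 0.0926]
tcp_rot: [[0.992, -0.125, 0.006], [-0.125, -0.992, 0.001], [0.005, -0.001, -1.0]]
wrist_force: [1.0, 3.6, 5.8]
gripper_width: 0.0386
finger_force: 60.5
```

```bash
python3 go.py
```

```text
14.65 [ 0.634 -0.064  0.093] q6 1.577 F [0.99  3.575 5.809] M [0.529 0.079 0.17 ] w 0.0386
```

Call:
jog_arm:
  plan:
    - [[0,0,0.00038],[0,0,8.5],-1]
    - [[0,0,0.00038],[0,0,8.5],-1]

```text
clock: 14.85
position: [0.6344, -0.0637, 0.0919]
tcp_rot: [[0.912, -0.41, 0.006], [-0.41, -0.912, 0.0], [0.005, -0.003, -1.0]]
wrist_force: [0.6, 2.1, 6.4]
gripper_width: 0.039
finger_force: 60.5
```

```bash
python3 go.py
```

```text
14.85 [ 0.634 -0.064  0.092] q6 1.874 F [0.645 2.118 6.403] M [0.373 0.123 0.22 ] w 0.0390
```

Call:
jog_arm:
  plan:
    - [[0,0,0.00038],[0,0,8.5],-1]
    - [[0,0,0.00038],[0,0,8.5],-1]

```text
clock: 15.05
position: [0.6343, -0.0639, 0.0912]
tcp_rot: [[0.753, -0.658, 0.005], [-0.658, -0.753, -0.0], [0.004, -0.003, -1.0]]
wrist_force: [-0.1, 1.2, 5.6]
gripper_width: 0.0386
finger_force: 60.6
```

```bash
python3 go.py; python3 go.py
```

```text
15.05 [ 0.634 -0.064  0.091] q6 2.170 F [-0.149  1.175  5.622] M [0.336 0.228 0.265] w 0.0386
15.05 [ 0.634 -0.064  0.091] q6 2.170 F [-0.149  1.175  5.622] M [0.336 0.228 0.265] w 0.0386
```

Call:
jog_arm:
  plan:
    - [[0,0,0.00038],[0,0,8.5],-1]

```text
clock: 15.15
position: [0.6343, -0.064, 0.0908]
tcp_rot: [[0.647, -0.762, 0.005], [-0.762, -0.647, -0.0], [0.003, -0.004, -1.0]]
wrist_force: [-1.1, 1.7, 6.4]
gripper_width: 0.0383
finger_force: 60.6
```

```bash
python3 go.py
```

```text
15.15 [ 0.634 -0.064  0.091] q6 2.318 F [-1.073  1.727  6.369] M [0.326 0.18  0.276] w 0.0383
```

Call:
jog_arm:
  plan:
    - [[0,0,0.00038],[0,0,8.5],-1]

```text
clock: 15.25
position: [0.6342, -0.064, 0.0905]
tcp_rot: [[0.528, -0.849, 0.005], [-0.849, -0.528, -0.0], [0.003, -0.004, -1.0]]
wrist_force: [-1.8, 1.8, 7.2]
gripper_width: 0.0385
finger_force: 60.6
```

```bash
python3 go.py
```

```text
15.25 [ 0.634 -0.064  0.09 ] q6 2.467 F [-1.829  1.773  7.153] M [0.306 0.307 0.271] w 0.0385
```

Call:
jog_arm:
  plan:
    - [[0,0,0.0001],[0,0,2.5],-1]

```text
clock: 15.35
position: [0.6341, -0.0641, 0.0904]
tcp_rot: [[0.492, -0.87, 0.005], [-0.87, -0.492, -0.0], [0.003, -0.004, -1.0]]
wrist_force: [0.2, 1.9, 6.8]
gripper_width: 0.0389
finger_force: 60.6
```

```bash
python3 go.py
```

```text
15.35 [ 0.634 -0.064  0.09 ] q6 2.508 F [0.197 1.885 6.842] M [0.295 0.317 0.306] w 0.0389
```

Torque was flat at about 0.165 N·m until q6 ≈ 1.5, then rose at about 0.13 N·m per rad. The knob is now about 1.0 rad (~57°) past the touch, inside the asked 45–90°. Releasing.

Call:
jog_arm:
  plan:
    - [[0,0,0],[0,0,0],0.3]
    - [[0,0,0],[0,0,0],1]
    - [[0,0,0],[0,0,0],1]
    - [[0,0,0],[0,0,0],1]
    - [[0,0,0],[0,0,0],1]

```text
clock: 15.85
position: [0.6324, -0.0644, 0.0874]
tcp_rot: [[0.495, -0.869, -0.0], [-0.869, -0.495, -0.0], [-0.0, 0.0, -1.0]]
wrist_force: [0.3, 0.1, 0.0]
gripper_width: 0.0858
finger_force: 0.0
```

Call:
jog_arm:
  plan:
    - [[0,0,-0.02],[0,0,0],1]
    - [[0,0,-0.04],[0,0,0],1]
    - [[0,0,-0.04],[0,0,0],1]
    - [[0,0,-0.03],[0,0,0],1]
    - [[0,0,0],[0,0,0],1]

```text
clock: 16.35
position: [0.6351, -0.0646, 0.223]
tcp_rot: [[0.495, -0.869, 0.01], [-0.869, -0.495, -0.001], [0.006, -0.008, -1.0]]
wrist_force: [-0.6, 0.6, 0.3]
gripper_width: 0.0852
finger_force: 0.0
```

```bash
python3 go.py; python3 - <<'E'
from h import *
w=grab("wrist"); P=cloud(w); Q=P[...,:2]-O;X=Q@ex;Y=Q@ey;Z=P[...,2]
K=(Z>.14)&(Z<.176)&(abs(X-.02)<.04)&(abs(Y)<.04); print("knob top",np.median(Z[K]),K.sum())
M=(Z>.053)&(Z<.065)&(X<.055)&(X>-.14)&(abs(Y)<.08); q=np.stack([X[M],Y[M]],-1)
for y in (-.03,-.015,0,.015,.03,.045):
    g=abs(q[:,1]-y)<.003
    if g.any(): print(y,np.sort(q[g,0])[:3])
print(cv2.minAreaRect(q.astype(np.float32)))
s=grab("scene"); a=cv2.resize(s["color"][170:290,170:270],(400,480),interpolation=cv2.INTER_CUBIC); b=cv2.resize(w["color"],(400,300)); b=cv2.copyMakeBorder(b,0,180,0,0,cv2.BORDER_CONSTANT)
cv2.imwrite("pics/f.png",np.hstack([a,b]))
E
```

```text
16.35 [ 0.635 -0.065  0.223] q6 2.505 F [-0.576  0.629  0.27 ] M [-0.008 -0.022  0.008] w 0.0852
knob top 0.1573288998839681 1429
-0.03 [-0.07886962 -0.07874904 -0.07799219]
-0.015 [-0.07838461 -0.07768793 -0.0773098 ]
0 [-0.0784586  -0.078202   -0.07806886]
0.015 [-0.07826897 -0.07786214 -0.07749842]
0.03 [-0.07793923 -0.07789121 -0.07763862]
0.045 [-0.07879688 -0.0785972  -0.07717227]
((-0.012196727097034454, 0.014385003596544266), (0.13444413244724274, 0.09621266275644302), 0.0998196080327034)
```

View pics/f.png

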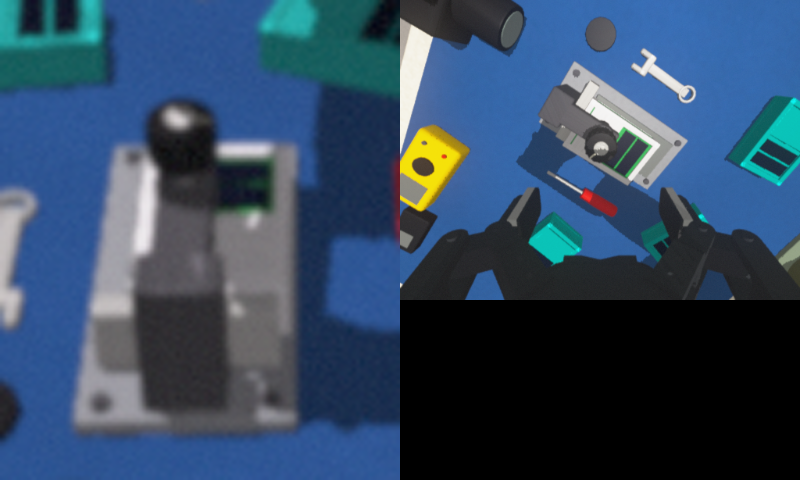

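The module is square against the fence: its front face is level at −0.078, and in the left view no gap shows against the fence blocks at (110,320) and (250,320). The knob fell 12.5 mm, which matches the 4.94 rad turned, so it did not slip. The screwdriver, wrench and cap are still where they lay. Handing in.

```bash
python3 -c "
from plant import robot
print(robot.sign_off())"
```

```text
the job is handed in; nothing more can be done
None
```

The job is handed in: the module sits square and flush against the fence, the clamp is about 57° past first touch (estimated from knob torque), the gripper is clear, and the screwdriver, wrench and cap were not touched; the fingertips turned out to be about 40 mm higher than the reported TCP z, so my first push passed over the module without contact.

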